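# Find the spacer's blind hole on the gauge pin and hold it hole-up

### The arm

A 6-joint arm with a two-finger parallel gripper is mounted at the origin on a cart in front of the work surface, level with it; the furniture and walls round the work are solid. World frame = base frame: x ahead of the robot, y to its left, z up, the work surface at z = 0. Lengths are in m, angles in rad, forces in N, time in s.
With the tool pointing down it reaches from about 0.25 to 0.775 m from the base axis. Payload 4 kg.
Tool frame: the origin (TCP) lies at the centre of the arm's flange, where the gripper is bolted on; the fingertips stand 199 mm ahead of it and the grasp point (between the pads) lies 180 mm ahead of it; z points along the fingers, y is the line along which they close (so a half turn about z gives the same grasp; the last joint's range is limited). The gripper opens to 94 mm and grips with 3 to 60 N. Pads are 16 mm wide; open, the fingers measure 119 mm over their backs; the gripper's body (75 mm by 177 mm) begins 78 mm behind the grasp point.
Start: joints at [-1.315, 0.087, 1.371, -0, 1.684, -0.103], TCP at [0.193, -0.515, 0.405] pointing down, gripper open.
Joint ranges: [-3.1, 3.1], [-0.76, 2.03], [0.27, 2.55], [-1.08, 4.22], [0.17, 2.65], [-2.57, 2.57]. Speed limits (rad/s): [2.79, 2.79, 3.14, 3.14, 3.14, 3.14].

### API

Orientations are given as [roll, pitch, yaw] about the fixed x, y, z axes, in that order (R = Rz(yaw) Ry(pitch) Rx(roll)).
In Python, from bench import robot, eyes, models gives the robot as it stands.
- The arm moves only by the tool step_arm, never from a script. Its argument "commands" is a list that holds one entry, the list of rows, each a list of 7 numbers: the shift along the tool's x, y, z in mm, then the turn, a rotation vector about the tool's x, y, z in rad, then the finger opening in mm, from 0 to 94. In form: [[[tx, ty, tz, wx, wy, wz, gripper], ...]]. A call has 1 to 20 rows; each row shifts and turns the commanded pose from where the row before left it, along the tool's axes as they then stand; what a row does not reach is not made up. A row lasts 1/8 s, in which the tool goes at most 62.5 mm and 10.7 degrees, less where a joint would pass 70% of its speed; a pose out of reach is approached as far as the arm can. A call is refused whole if a number of a shift passes 62.5 or a number of a turn 0.188, either way. A call with a gripper value outside its range is refused whole. The fingers move at their own pace and stop on an object; the grip force is fixed at half the most. Time passes only in rows, so rows that do not move let the fingers close. It gives the time, the measured TCP pose, the force, the opening and the grip force at its end, in the units of the state.
- robot.get_obs(): the state, without advancing time (a new reading comes with each control period).
- eyes.snapshot(name): name is "side" or "top" or "wrist"; returns a dict with "color" (400x640x3 uint8, red, green, blue), "camera_matrix" (3x3 intrinsics, pixels), "eye" and "rotation" of the camera in the world; the wrist camera has in their place "tool_from_camera" (4x4, takes a point from camera to tool coordinates, whose origin is the TCP and whose axes are the flange's). Camera axes: x right, y up, looking along -z (the intrinsics and any distortion apply to the point x, -y, -z); pixel columns grow to the right and rows downward; lengths in m; the calibration is good to about 2 mm. A picture is of the moment at which its call begins: read the wrist's pose just before it. There is no depth.
- robot.close_job(): hands the job in; it is judged then, once.
Trained networks look in a picture, given as the dict that the camera call returned (one of the last four; its "shot" number tells which), for a name from the list of things; names that differ only in an ending like _2 or _b are one class to them, and where a whole thing is asked for, a point or a joint stands for the part that bears it (a point fixed in the world has none). Each returns a list of dicts, best first, with "confidence" (0 to 1); they miss things now and then, are a little off and sometimes report something else, mostly with a low value. They report only what shows in the picture. A call takes as long as a camera call.
- models.masks_of(picture, query): "mask" (400x640 bool, what is visible of it) and "xy" ([column, row] in pixels, amid what is visible of it).
- models.tip_of(picture, query): "xy" ([column, row] in pixels: a listed point, or the origin of a listed thing).
The state is a dict: "time": time; "joint_positions": joint angles; "qvel": joint speeds; "joint_torque": joint torques, N m; "tool_pos": TCP position; "ee_rot": TCP orientation; "wrist_force": force on the tool from outside, world axes, zero at the start; "wrist_torque": the same for the moment, N m; "width": finger opening in m; "finger_force": force on a finger pad.
Only numpy, scipy, OpenCV 4.12 (cv2) and the standard library are available. Lean on these libraries where they do the work, as an engineer would, in place of code of your own. Each camera call takes 0.05 s, during which the arm holds its last target. There are 200 camera calls.

### The job

The square aluminium spacer has a deep blind hole in one end and only a shallow recess of the same diameter in the other. Find the deep hole by feel: push the spacer onto the horizontal gauge pin until the pin touches the bottom of the deep hole (in the recess it stops almost at once), then pull it off again, turn it over and hold it upright, deep hole up, above the middle of the specimen tray, a good hand's breadth clear of it, so that a dowel can be dropped in. Finish while still holding it there, still and touching nothing but the gripper, and leave the other things where they are.

Things in the scene. Friction and masses are not known exactly. Their poses are not given: they have to be found in the camera images.
- spacer: plain aluminium square bar, 60 x 34 x 34 mm, about 0.13 kg, lying on one long side at the start (its centre 17 mm above the worktop) in any heading. Origin at its centre, x along its length toward the end with the deep hole, y and z square to the long sides. Deep hole: 16 mm across, 38 mm deep, centred in the +x end; the -x end has a recess 16 mm across, only 4 mm deep
- hole_mouth (a point): centre of the deep hole's mouth, 30 mm from the spacer's centre along its +x; axes as the spacer's
- hole_floor (a point): centre of the bottom of the deep hole, 38 mm inside the mouth, so 8 mm from the spacer's centre toward the recess end; axes as the spacer's
- pin_gauge: fixed steel gauge: foot 80 x 60 x 8 mm, an upright plate 12 mm thick, 36 mm wide and 70 mm tall, and a horizontal pin 12 mm in diameter with a round end that stands 50 mm out of the plate along the gauge's +x (away from the robot), its axis 62 mm above the worktop. Origin on the worktop, 30 mm in front of the plate's face, straight under the pin; z up
- pin_tip (a point): the round free end of the pin, on its axis, 62 mm above the worktop; x points out along the pin, z up. With the pin at the bottom of the deep hole there are 12 mm between spacer and plate, the spacer's centre is 8 mm short of the pin's tip, and the spacer stays hanging level on the pin (about 2 mm lower) if let go
- tray: grey specimen tray fixed on the worktop, 150 mm along its x, 220 mm along its y, walls 26 mm high and 3 mm thick, with a low rib across the middle and three round specimens in it. Origin in the middle of its underside, z up
- mount_a: round mounted specimen, 30 mm across, 14 mm high, loose in the tray; origin under its centre
- mount_b: round mounted specimen, 30 mm across, 16 mm high, loose in the tray; origin under its centre
- mount_c: round mounted specimen, 30 mm across, 17 mm high, loose in the tray; origin under its centre
- objective_case: loose screw-top case standing on the worktop, 42 mm across, 54 mm high; origin under its centre
- tape_roll: loose roll of tape lying flat, 84 mm across, 19 mm high; origin under its centre
- petri_dish: loose glass dish, 60 mm across, 14 mm high; origin under its centre
- loupe: loose stand magnifier, 39 mm across, 38 mm high; origin under its centre
- marker: loose marker pen lying on the worktop, 136 x 17 x 19 mm, along its x; origin under its centre

How it is judged:
On the way:
1. the pin is in the deep hole, at its bottom (distance between hole_floor and pin_tip below 0.006 m), for 0.2 s.
At the end, for the whole second after the job is handed in: The spacer is held still in the fingers with its deep hole up (within 0.2 rad of vertical), its centre within 60 mm of the tray's middle seen from above and 0.10 to 0.35 m above the worktop, touching neither tray nor gauge (angle between spacer's own x axis and vertical below 0.2 rad and horizontal distance between spacer and tray below 0.06 m and height (world z) of spacer between 0.1 and 0.35 m and contact force between spacer and the fingers above 2 N and contact force between spacer and tray below 0.1 N and contact force between spacer and pin_gauge below 0.1 N and linear speed of spacer below 0.03 m/s and angular speed of spacer below 0.3 rad/s); the arm keeps its last pose, push and grip.
It fails at once if another thing on the worktop or in the tray is shifted by more than 25 mm (distance of any of mount_a, mount_b, mount_c, objective_case, tape_roll, petri_dish, loupe, marker from where it was at the start of the episode above 0.025 m).
It also fails if it takes over 58 s, if anything falls off the work surface, if the arm or the gripper's body presses on something with over 40 N, if the wrist force passes 120 N, or if a joint passes its speed limit or range.

## Working session

There is one attempt and no reset: what is moved stays moved. The work goes in short steps, Python scripts to look and compute and a tool call to move; the robot and the scene stay as the last step left them, time stands still between calls to the robot, and variables do not carry over. Pictures are saved under pics/ and viewed, at most 10 in all, crops included, and the job is handed in when it is done.

Besides the shell and the picture viewer there is one more tool, called after "Call:" as name(argument=value, ...) on one line, values as JSON. step_arm: Moves the arm, as the interface text tells. Its arguments: {"type":"object","properties":{"commands":{"type":"array"}},"required":["commands"]}

```bash
mkdir -p pics
cat > h.py <<'E'
import numpy as np, cv2
from scipy.spatial.transform import Rotation as R
from bench import robot, eyes, models
def snap(n):
    o=robot.get_obs(); s=eyes.snapshot(n)
    if n=='wrist':
        T=np.eye(4);T[:3,:3]=R.from_euler('xyz',o['ee_rot']).as_matrix();T[:3,3]=o['tool_pos']
        C=T@s['tool_from_camera']; s_eye,s_rot=C[:3,3],C[:3,:3]
    else: s_eye,s_rot=np.array(s['eye']),np.array(s['rotation'])
    return s,s_eye,s_rot
def onplane(v,xy,z):
    s,e,r=v;K=np.array(s['camera_matrix']);p=np.linalg.inv(K)@[xy[0],xy[1],1]
    d=np.array(r)@[p[0],-p[1],-p[2]]; return e+d*(z-e[2])/d[2]
def proj(v,P):
    s,e,r=v;c=np.array(r).T@(np.array(P)-e);q=np.array(s['camera_matrix'])@[c[0],-c[1],-c[2]];return q[:2]/q[2]
def save(s,n): cv2.imwrite('pics/'+n+'.png',s['color'][:,:,::-1])
E
python3 - <<'E'
from h import *
print(robot.get_obs())
for n in ['top','side']:
    v=snap(n); save(v[0],n); print(n,v[1],[k for k in v[0]],v[0]['camera_matrix'])
    for q,z in [('spacer',.017),('hole_mouth',.017),('pin_gauge',0),('pin_tip',.062),('tray',0),('objective_case',0),('tape_roll',0),('petri_dish',0),('loupe',0),('marker',0)]:
        for d in models.tip_of(v[0],q)[:2]: print(q,np.round(d['xy'],1),round(d['confidence'],2),onplane(v,d['xy'],z).round(4))
E
```

```text
{'time': 0.0, 'joint_positions': array([-1.31508460e+00,  8.79313237e-02,  1.37222053e+00,  1.90078222e-07,
        1.68357719e+00, -1.03086727e-01]), 'qvel': array([-0.00093688,  0.00201561, -0.00124231,  0.00098272, -0.00052277,
        0.00128006]), 'joint_torque': array([-1.50143176e-03, -3.40184748e+01, -3.02426648e+01,  7.16122147e-02,
        3.30585474e-02, -1.58586918e-04]), 'tool_pos': array([ 0.19310688, -0.51486815,  0.40353376]), 'ee_rot': array([-3.13946762e+00, -2.20031490e-04,  3.58798244e-01]), 'wrist_force': array([-0.34817822, -0.98221919, -0.11867664]), 'wrist_torque': array([0.00529276, 0.02922211, 0.00632812]), 'finger_force': 0.0, 'width': 0.09401715722911941}
top [0.35920058 0.08228877 1.32736978] ['color', 'camera_matrix', 'eye', 'rotation', 'shot'] [[480.75976195   0.         321.24467491]
 [  0.         480.75976195 204.55498283]
 [  0.           0.           1.        ]]Traceback (most recent call last):
  File "<stdin>", line 6, in <module>
  File "h.py", line 13, in onplane
    d=np.array(r)@[p[0],-p[1],-p[2]]; return e+d*(z-e[2])/d[2]
                                                          ~^^^
IndexError: invalid index to scalar variable.
```

```bash
sed -i "s/np.array(s\['eye'\]),np.array(s\['rotation'\])/np.array(s['eye']),R.from_euler('xyz',s['rotation']).as_matrix()/" h.py
python3 - <<'E'
from h import *
for n in ['top','side']:
    v=snap(n); save(v[0],n); print(n,v[1],v[0]['rotation'])
    for q,z in [('spacer',.017),('hole_mouth',.017),('pin_gauge',0),('pin_tip',.062),('tray',0),('objective_case',0),('tape_roll',0),('petri_dish',0),('loupe',0),('marker',0)]:
        for d in models.tip_of(v[0],q)[:2]: print(q,np.round(d['xy'],1),round(d['confidence'],2),onplane(v,d['xy'],z).round(4))
E
```

```text
top [0.35920058 0.08228877 1.32736978] [ 0.17294523 -0.01361777 -1.55310668]
spacer [309.2 262.1] 0.87 [0.4295 0.0983 0.017 ]
spacer [442.5 203.1] 0.49 [ 0.5993 -0.2683  0.017 ]
hole_mouth [299.2 267.6] 0.86 [0.4142 0.125  0.017 ]
pin_gauge [268.1 200.4] 0.73 [0.6002 0.2175 0.    ]
pin_tip [265.1 187. ] 0.91 [0.6254 0.2205 0.062 ]
pin_tip [270.5 200.9] 0.62 [0.5877 0.2047 0.062 ]
tray [200.6 228.9] 0.73 [0.5163 0.4011 0.    ]
objective_case [451.3 249.4] 0.58 [ 0.4726 -0.2939  0.    ]
tape_roll [400.7 272.3] 0.93 [ 0.4072 -0.1528  0.    ]
tape_roll [180.8 250.7] 0.59 [0.455  0.4517 0.    ]
petri_dish [444.5 204.1] 0.92 [ 0.5996 -0.2784  0.    ]
petri_dish [267.3 190.2] 0.69 [0.6293 0.2208 0.    ]
loupe [364.4 270. ] 0.76 [ 0.4117 -0.0532  0.    ]
marker [287.2 152.7] 0.69 [0.7396 0.1681 0.    ]
side [-0.08775448  1.05812209  0.88121894] [ 0.98709228 -0.00620479 -2.5477771 ]
spacer [357.2 245.2] 0.61 [0.4242 0.1019 0.017 ]
hole_mouth [357.7 248.6] 0.7 [0.4145 0.1155 0.017 ]
pin_gauge [290.7 246.9] 0.59 [0.6036 0.2096 0.    ]
pin_tip [286.5 233.8] 0.61 [0.6043 0.2262 0.062 ]
tray [272.  295.7] 0.87 [0.5158 0.4081 0.    ]
objective_case [400.4 189.5] 0.47 [ 0.47   -0.3047  0.    ]
tape_roll [398.9 216.6] 0.8 [ 0.3948 -0.1368  0.    ]
tape_roll [288.7 248.7] 0.55 [0.6033 0.2203 0.    ]
petri_dish [363.2 184.1] 0.47 [ 0.6075 -0.2588  0.    ]
loupe [385.2 224.7] 0.49 [ 0.412  -0.0667 -0.    ]
marker [268.5 227.8] 0.59 [0.7269 0.1712 0.    ]
```

View pics/top.png

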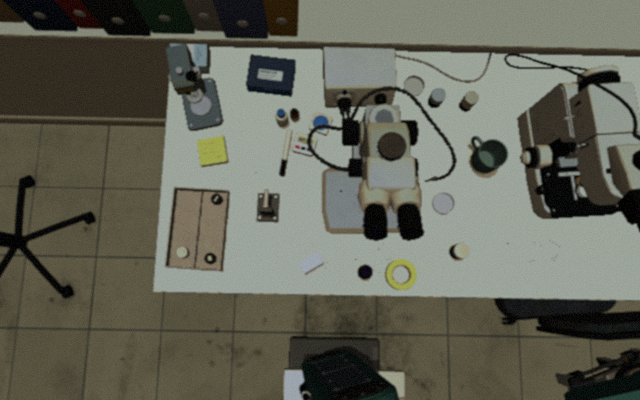

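View pics/side.png

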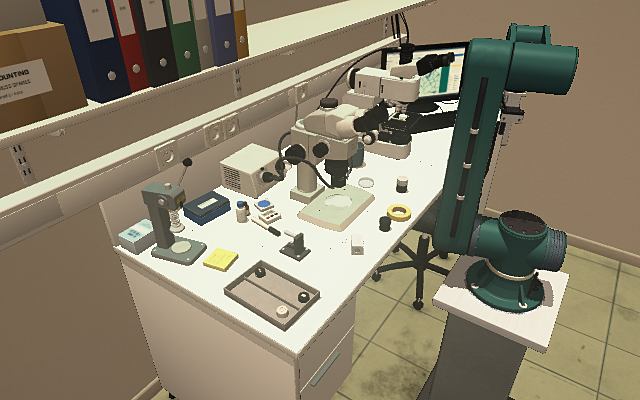

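Run:
```python
from h import *
v=snap('top')
for z in [0.25,.35,.45]: print(z,onplane(v,(375,238),z).round(3),onplane(v,(408,238),z).round(3),onplane(v,(345,140),z).round(3))
m=models.masks_of(v[0],'spacer')[0]; c=cv2.findContours(m['mask'].astype(np.uint8),0,2)[0]
print(m['confidence'],cv2.minAreaRect(max(c,key=len)),m['mask'].sum())
c=cv2.boxPoints(cv2.minAreaRect(max(c,key=len))); print([onplane(v,p,.034).round(3)[:2] for p in c])
cv2.imwrite('pics/c.png',cv2.resize(v[0]['color'][170:290,160:420,::-1],None,fx=3,fy=3,interpolation=2))
```

```text
0.25 [ 0.474 -0.051  0.25 ] [ 0.475 -0.126  0.25 ] [0.702 0.018 0.25 ]
0.35 [ 0.463 -0.039  0.35 ] [ 0.464 -0.107  0.35 ] [0.67  0.024 0.35 ]
0.45 [ 0.452 -0.027  0.45 ] [ 0.454 -0.087  0.45 ] [0.638 0.03  0.45 ]
0.86 ((310.8676452636719, 262.2793884277344), (13.033891677856445, 21.780319213867188), 59.03623962402344) 280
[array([0.428, 0.128]), array([0.458, 0.078]), array([0.429, 0.06 ]), array([0.398, 0.109])]
```

View pics/c.png

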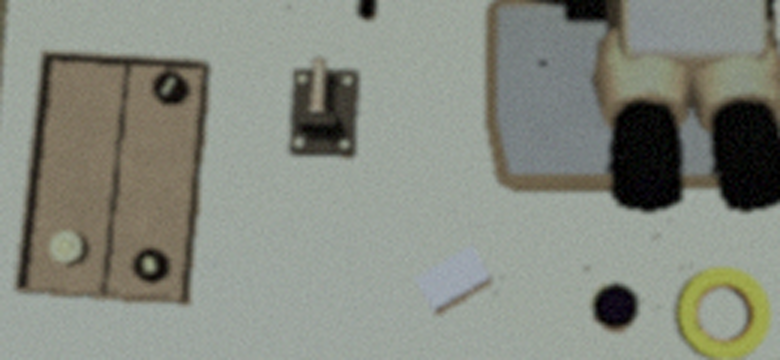

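```bash
cat >> h.py <<'E'
def plan(wps,g,start=None,vmax=50.,wmax=.175,rd=3):
    """wps: list of (pos, rpy or Rotation[, n]); prints rows in tool axes"""
    if start is None:
        o=robot.get_obs(); start=(o['tool_pos'],R.from_euler('xyz',o['ee_rot']))
    p,q=np.array(start[0]),start[1]; rows=[]
    for w in wps:
        P=np.array(w[0]); Q=w[1] if isinstance(w[1],R) else R.from_euler('xyz',w[1])
        rv=(q.inv()*Q).as_rotvec()
        n=max(1,int(np.ceil(max(np.linalg.norm(P-p)*1e3/vmax,np.linalg.norm(rv)/wmax))))
        if len(w)>2:n=max(n,w[2])
        for k in range(n):
            rv=(q.inv()*Q).as_rotvec()/(n-k); d=q.inv().apply((P-p)/(n-k))*1e3
            d=d.round(1); rv=rv.round(rd); rows.append([*map(float,d),*map(float,rv),g])
            p=p+q.apply(d/1e3); q=q*R.from_rotvec(rv)
    print(len(rows)); print('[['+','.join(str(r).replace(' ','').replace('.0,',',').replace('-0,','0,') for r in rows)+']]')
E
python3 - <<'E'
from h import *
print(eyes.snapshot('wrist')['tool_from_camera'])
pi=np.pi
plan([((.28,-.15,.40),(pi,0,1.1)),((.32,.10,.36),(pi,0,2.11))],94)
E
```

```text
[[-3.33439699e-04  9.65285044e-01  2.61198530e-01  7.61751673e-02]
 [ 9.99999415e-01  5.90697674e-04 -9.06406807e-04  6.12233155e-04]
 [-1.02923030e-03  2.61198075e-01 -9.65284676e-01  1.84210544e-02]
 [ 0.00000000e+00  0.00000000e+00  0.00000000e+00  1.00000000e+00]]
14
[[[26.2,-38.9,0.6,0,0,-0.093,94],[29.7,-36.3,0.6,0,0,-0.093,94],[32.9,-33.4,0.6,0,0,-0.093,94],[35.9,-30.2,0.6,0,0,-0.092,94],[38.5,-26.8,0.6,0,0,-0.093,94],[40.8,-23.1,0.6,0,0,-0.092,94],[42.8,-19.2,0.5,0,0,-0.093,94],[44.4,-15.1,0.6,0,0,-0.092,94],[40.2,-13,6.7,0,0,-0.168,94],[41.7,-6.1,6.6,0,0,-0.168,94],[42.2,1,6.7,0,0,-0.169,94],[41.4,8.1,6.6,0,0,-0.168,94],[39.5,14.9,6.7,0,0,-0.169,94],[36.4,21.3,6.6,0,0,-0.168,94]]]
```

Call:
step_arm(commands=[[[26.2, -38.9, 0.6, 0, 0, -0.093, 94], [29.7, -36.3, 0.6, 0, 0, -0.093, 94], [32.9, -33.4, 0.6, 0, 0, -0.093, 94], [35.9, -30.2, 0.6, 0, 0, -0.093, 94], [38.5, -26.8, 0.6, 0, 0, -0.093, 94], [40.8, -23.1, 0.6, 0, 0, -0.093, 94], [42.8, -19.2, 0.6, 0, 0, -0.093, 94], [44.4, -15.1, 0.6, 0, 0, -0.093, 94], [40.2, -13, 6.7, 0, 0, -0.168, 94], [41.7, -6.1, 6.7, 0, 0, -0.168, 94], [42.2, 1, 6.7, 0, 0, -0.168, 94], [41.4, 8.1, 6.7, 0, 0, -0.168, 94], [39.5, 14.9, 6.7, 0, 0, -0.168, 94], [36.4, 21.3, 6.7, 0, 0, -0.168, 94]]])

```text
time: 3.1
tool_pos: [0.3189, 0.1016, 0.3598]
ee_rot: [3.14, 0.001, 2.117]
wrist_force: [-0.2, 0.0, 1.2]
width: 0.094
finger_force: 0.0
```

Run:
```python
from h import *
o=robot.get_obs();print(o['tool_pos'],o['ee_rot'],o['joint_positions'])
plan([((.43,.095,.33),(np.pi,0,2.11))],94)
```

```text
[0.31892274 0.101637   0.35979709] [3.14033438e+00 8.69701384e-04 2.11659159e+00] [ 1.38741071e-01 -4.05938566e-01  1.88379096e+00 -3.01739507e-04
  1.66224047e+00 -4.07082522e-01]
3
[[[-21.1,30.5,10,0,0,0.002,94],[-21,30.5,10,0.001,0,0.002,94],[-21,30.6,9.9,0,0.001,0.003,94]]]
```

Call:
step_arm(commands=[[[-21, 30.5, 10, 0, 0, 0, 94], [-21, 30.5, 10, 0, 0, 0, 94], [-21, 30.5, 10, 0, 0, 0, 94], [0, 0, 0, 0, 0, 0, 94]]])

```text
time: 3.6
tool_pos: [0.4313, 0.093, 0.3283]
ee_rot: [-3.139, -0.001, 2.11]
wrist_force: [-0.5, 0.6, 0.4]
width: 0.0939
finger_force: 0.0
```

Run:
```python
from h import *
v=snap('wrist'); save(v[0],'w1')
o=robot.get_obs();print(o['tool_pos'],o['ee_rot'],o['joint_positions'])
for q,z in [('spacer',.017),('hole_mouth',.017)]:
    for d in models.tip_of(v[0],q): print(q,d['xy'],d['confidence'],onplane(v,d['xy'],z).round(4))
m=models.masks_of(v[0],'spacer')[0]; c=max(cv2.findContours(m['mask'].astype(np.uint8),0,2)[0],key=len)
r=cv2.minAreaRect(c);print(m['confidence'],r,[onplane(v,p,.034).round(4)[:2] for p in cv2.boxPoints(r)],[onplane(v,p[0],.034).round(4)[:2] for p in cv2.approxPolyDP(c,5,True)])
```

```text
[0.43032284 0.09310474 0.32895119] [-3.13932758e+00 -1.08570278e-03  2.11042259e+00] [ 8.41719229e-02 -1.32142172e-01  1.73626959e+00 -2.13236331e-05
  1.53997698e+00 -4.55454888e-01]
spacer [317.8, 200.5] 0.89 [0.4309 0.091  0.017 ]
spacer [317.6, 209.6] 0.58 [0.4358 0.0825 0.017 ]
hole_mouth [316.2, 168.6] 0.56 [0.4127 0.1184 0.017 ]
0.56 ((319.5, 199.5), (37.0, 67.0), 0.0) [array([0.4315, 0.0576]), array([0.3981, 0.1154]), array([0.4278, 0.1332]), array([0.4631, 0.0765])] [array([0.401 , 0.1161]), array([0.4327, 0.0595]), array([0.4591, 0.0753]), array([0.4295, 0.1288])]
```

View pics/w1.png

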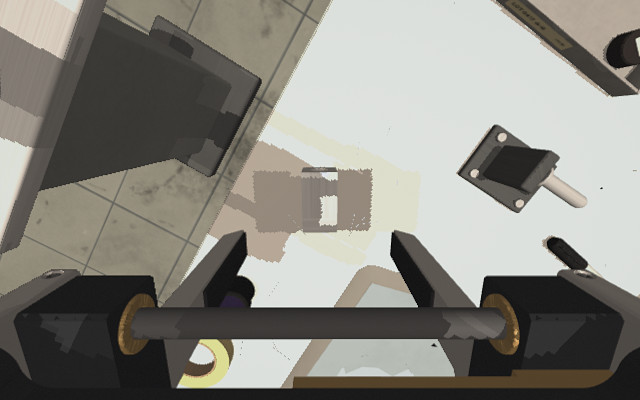

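Run:
```python
from h import *
v=snap('wrist')
for q,z in [('pin_tip',.062),('pin_gauge',0)]:
    for d in models.tip_of(v[0],q)[:2]: print(q,d['xy'],d['confidence'],onplane(v,d['xy'],z).round(4))
plan([((.4305,.094,.24),(np.pi,0,2.11)),((.4305,.094,.205),(np.pi,0,2.11))],94)
```

```text
pin_tip [581.3, 205.9] 0.63 [0.6256 0.216  0.062 ]
pin_tip [202.0, 346.7] 0.54 [ 0.4024 -0.09    0.062 ]
pin_gauge [518.4, 179.4] 0.66 [ 0.605   0.2175 -0.    ]
3
[[[0,0.6,45.2,0.001,0,0.001,94],[0.1,0.7,45.2,0,0.001,0,94],[0,0,35,0,0,0,94]]]
```

Call:
step_arm(commands=[[[0, 0.5, 45, 0, 0, 0, 94], [0, 0.5, 45, 0, 0, 0, 94], [0, 0, 34, 0, 0, 0, 94], [0, 0, 0, 0, 0, 0, 94], [0, 0, 0, 0, 0, 0, 20], [0, 0, 0, 0, 0, 0, 20], [0, 0, 0, 0, 0, 0, 20], [0, 0, 0, 0, 0, 0, 20], [0, 0, 0, 0, 0, 0, 20], [0, 0, 0, 0, 0, 0, 20]]])

```text
time: 5.2
tool_pos: [0.4309, 0.0937, 0.2057]
ee_rot: [-3.142, 0.0, 2.111]
wrist_force: [-0.4, -0.6, 0.2]
width: 0.0374
finger_force: 0.0
```

Run:
```python
from h import *
o=robot.get_obs();print(o)
# target ahead of pin: grasp 60mm beyond
plan([((.43,.094,.33),(np.pi,0,2.11)),((.58,.20,.33),(np.pi,0,2.62)),((.70,.2185,.33),(np.pi,0,np.pi))],20)
```

```text
{'time': 5.2, 'joint_positions': array([ 8.54451069e-02, -2.26325380e-02,  1.89453711e+00, -8.64014531e-05,
        1.26971758e+00, -4.54525247e-01]), 'qvel': array([ 0.00115972,  0.00043333,  0.00250625, -0.00100103,  0.0001728 ,
        0.00122303]), 'joint_torque': array([ 7.83429314e-04, -2.57145774e+01, -2.66680455e+01,  5.67812333e-02,
        4.64749988e-02,  1.65053889e-04]), 'tool_pos': array([0.43085756, 0.09369923, 0.20565059]), 'ee_rot': array([-3.14152992e+00,  6.11817403e-05,  2.11079231e+00]), 'wrist_force': array([-0.35801111, -0.61000645,  0.20191232]), 'wrist_torque': array([ 0.00083744, -0.11428011, -0.01636318]), 'finger_force': 0.0, 'width': 0.037363618514234864}
10
[[[0.2,-0.2,-41.4,0,0,0,20],[0.2,-0.2,-41.5,0,0,0,20],[0.3,-0.2,-41.4,0,0,0.001,20],[3.5,45.8,0,0,0,-0.128,20],[-2.4,45.9,0,0,0,-0.127,20],[-8.2,45.2,0,0,0,-0.128,20],[-13.8,43.7,-0.1,0,0,-0.127,20],[-31.6,25.3,0,0,0,-0.174,20],[-35.5,19.4,0,0,0,-0.174,20],[-38.4,13,0,0,0,-0.174,20]]]
```

Call:
step_arm(commands=[[[0, 0, 0, 0, 0, 0, 20], [0, 0, 0, 0, 0, 0, 20], [0, 0, 0, 0, 0, 0, 20], [0, 0, -20, 0, 0, 0, 20], [0, 0, -50, 0, 0, 0, 20], [0, 0, -54, 0, 0, 0, 20]]])

```text
time: 5.95
tool_pos: [0.4304, 0.0936, 0.3298]
ee_rot: [-3.139, -0.001, 2.111]
wrist_force: [0.8, -0.3, -1.7]
width: 0.0338
finger_force: 30.0
```

Call:
step_arm(commands=[[[3.5, 45.8, 0, 0, 0, -0.128, 20], [-2.4, 45.8, 0, 0, 0, -0.128, 20], [-8.2, 45, 0, 0, 0, -0.128, 20], [-13.8, 43.7, 0, 0, 0, -0.128, 20], [-31.6, 25.3, 0, 0, 0, -0.174, 20], [-35.5, 19.4, 0, 0, 0, -0.174, 20], [-38.4, 13, 0, 0, 0, -0.174, 20], [0, 0, 0, 0, 0, 0, 20]]])

```text
time: 6.95
tool_pos: [0.7024, 0.2185, 0.3256]
ee_rot: [-3.14, -0.004, -3.139]
wrist_force: [-0.6, -0.1, -1.3]
width: 0.0337
finger_force: 30.0
```

Run:
```python
from h import *
o=robot.get_obs();print(o['time'],o['tool_pos'],o['ee_rot'],o['joint_positions'],o['width'],o['finger_force'])
v=snap('wrist'); save(v[0],'w2')
for q,z in [('pin_tip',.062),('pin_gauge',0),('spacer',.125),('hole_mouth',.125)]:
    for d in models.tip_of(v[0],q)[:2]: print(q,d['xy'],d['confidence'],onplane(v,d['xy'],z).round(4))
```

```text
6.95 [0.7024244  0.21849483 0.32564843] [-3.14039977 -0.00413268 -3.13925284] [ 2.24605106e-01  5.32802804e-01  9.61636930e-01 -2.53356632e-04
  1.65144689e+00 -1.34855337e+00] 0.03371873239290921 29.975365404970944
pin_tip [316.5, 116.2] 0.77 [0.6209 0.2158 0.062 ]
pin_tip [315.8, 250.6] 0.62 [0.7369 0.2153 0.062 ]
pin_gauge [315.6, 96.0] 0.69 [0.6004 0.2144 0.    ]
spacer [319.1, 247.8] 0.81 [0.7067 0.2181 0.125 ]
```

View pics/w2.png

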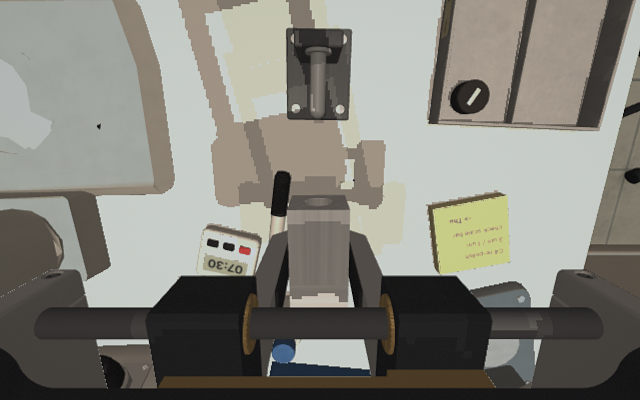

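Run:
```python
from h import *
v=snap('wrist'); o=robot.get_obs(); print(o['tool_pos'])
g=cv2.cvtColor(v[0]['color'],cv2.COLOR_RGB2GRAY).astype(int)
for r in [65,75,85,95,105,112,116,120]: print(r,g[r,296:342].tolist())
for r in [196,201,205,212,220]: print(r,g[r,280:358].tolist())
np.save('w.npy',v[0]['color'])
```

```text
[0.69958176 0.21854587 0.33069867]
65 [78, 78, 78, 72, 57, 46, 35, 32, 32, 32, 33, 32, 30, 38, 64, 86, 101, 108, 111, 116, 122, 130, 127, 120, 115, 111, 107, 100, 88, 58, 26, 28, 26, 26, 30, 27, 28, 28, 28, 31, 57, 78, 78, 77, 77, 78]
75 [78, 78, 79, 79, 78, 74, 42, 44, 45, 45, 46, 46, 45, 50, 76, 97, 105, 109, 113, 116, 124, 133, 125, 120, 115, 111, 105, 99, 86, 72, 76, 75, 76, 80, 81, 79, 78, 79, 80, 79, 80, 80, 78, 78, 79, 79]
85 [79, 78, 80, 94, 93, 94, 95, 93, 92, 88, 86, 59, 60, 64, 90, 98, 105, 110, 113, 119, 124, 133, 124, 118, 114, 110, 105, 96, 83, 47, 65, 93, 91, 95, 96, 93, 94, 92, 79, 79, 81, 80, 78, 80, 80, 80]
95 [95, 94, 96, 93, 93, 93, 96, 94, 94, 96, 93, 58, 58, 64, 86, 99, 106, 109, 114, 120, 126, 133, 123, 118, 113, 109, 103, 94, 80, 51, 58, 57, 65, 99, 97, 94, 94, 96, 97, 92, 80, 80, 80, 83, 82, 81]
105 [85, 85, 94, 93, 95, 96, 94, 68, 69, 70, 71, 60, 59, 69, 114, 133, 103, 109, 114, 120, 128, 132, 122, 118, 112, 109, 104, 93, 82, 57, 58, 58, 59, 61, 60, 68, 74, 99, 98, 98, 94, 77, 78, 80, 80, 79]
112 [133, 134, 135, 115, 54, 60, 61, 60, 58, 60, 61, 60, 59, 65, 8
[... 1636 characters left out ...]
 145, 144, 142, 141, 140, 139, 136, 134, 137, 140, 140, 139, 137, 138, 140, 140, 138, 138, 138, 137, 135, 133, 137, 140, 143, 142, 140, 141, 142, 143, 143, 140, 137, 135, 137, 139, 140, 141, 142, 143, 141, 142, 142, 143, 142, 141, 140, 139, 140, 140, 141, 140, 148, 188, 199, 197, 197, 197, 197, 197, 199]
220 [189, 184, 173, 151, 131, 169, 195, 133, 119, 126, 145, 144, 143, 143, 141, 141, 143, 144, 142, 143, 138, 117, 116, 115, 112, 114, 117, 118, 117, 116, 116, 117, 117, 118, 116, 115, 116, 115, 112, 107, 110, 113, 113, 112, 111, 113, 122, 120, 117, 116, 114, 115, 118, 118, 119, 118, 124, 145, 145, 145, 144, 144, 142, 141, 140, 140, 140, 141, 140, 146, 188, 199, 197, 197, 197, 197, 197, 197]
```

Run:
```python
from h import *
v=snap('wrist'); o=robot.get_obs(); t=o['tool_pos']; print(t, R.from_euler('xyz',o['ee_rot']).as_matrix()[:,2])
zc=t[2]-.1887
print(onplane(v,(317.3,70),.062),onplane(v,(317.2,110),.062),'tip',onplane(v,(317.5,121),.060))
print('front top edge',onplane(v,(287,211),zc+.017),onplane(v,(349,211),zc+.017),'front mid',onplane(v,(317.8,203),zc), 'top face bottom', zc)
```

```text
[0.69962733 0.21857242 0.33082048] [ 1.07030766e-03  1.18445316e-04 -9.99999420e-01]
[0.58459715 0.21674125 0.062     ] [0.61447254 0.21671271 0.062     ] tip [0.62303771 0.21696496 0.06      ]
front top edge [0.67046639 0.20088968 0.15912048] [0.67036925 0.23444708 0.15912048] front mid [0.67057023 0.2175198  0.14212048] top face bottom 0.14212047547284964
```

Call:
step_arm(commands=[[[0, -0.9, 40, 0, 0, 0, 20], [0, 0, 30, 0, 0, 0, 20], [0, 0, 10, 0, 0, 0, 20], [18, 0, 0, 0, 0, 0, 20], [14, 0, 0, 0, 0, 0, 20], [0, 0, 0, 0, 0, 0, 20], [0, 0, 0, 0, 0, 0, 20]]])

```text
time: 8.18
tool_pos: [0.6689, 0.2176, 0.2511]
ee_rot: [3.141, 0.003, -3.138]
wrist_force: [0.1, 0.4, -1.4]
width: 0.0337
finger_force: 30.0
```

Run:
```python
from h import *
o=robot.get_obs();print(o['time'],o['tool_pos'],o['ee_rot'],o['joint_positions'],o['wrist_force'])
v=snap('wrist'); s=snap('side')
cv2.imwrite('pics/w3.png',np.vstack([v[0]['color'][60:260,200:440,::-1].repeat(2,0).repeat(2,1)[:, :480], cv2.resize(s[0]['color'][200:270,250:340,::-1],(480,190),interpolation=2)]))
```

```text
8.175 [0.66890585 0.21758381 0.25106879] [ 3.14115567e+00  2.57047759e-03 -3.13846240e+00] [ 2.33970249e-01  4.92193537e-01  1.16980197e+00 -1.63438609e-04
  1.47699487e+00 -1.33994179e+00] [ 0.10264579  0.35551518 -1.41284866]
```

View pics/w3.png

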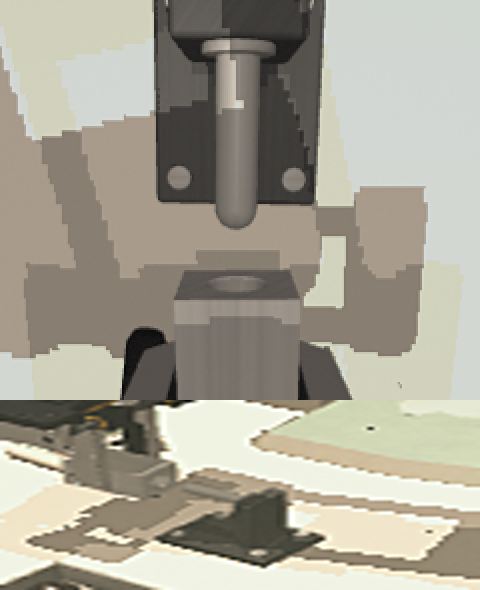

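Call:
step_arm(commands=[[[6, 0, 0, 0, 0, 0, 20], [6, 0, 0, 0, 0, 0, 20], [4, 0, 0, 0, 0, 0, 20], [2, 0, 0, 0, 0, 0, 20], [2, 0, 0, 0, 0, 0, 20], [0, 0, 0, 0, 0, 0, 20]]])

```text
time: 9.02
tool_pos: [0.6484, 0.2175, 0.2497]
ee_rot: [-3.142, 0.0, -3.138]
wrist_force: [-0.4, 0.1, -1.2]
width: 0.0335
finger_force: 30.0
```

Call:
step_arm(commands=[[[2, 0, 0, 0, 0, 0, 20], [2, 0, 0, 0, 0, 0, 20], [0, 0, 0, 0, 0, 0, 20]]])

```text
time: 9.4
tool_pos: [0.6444, 0.2175, 0.2496]
ee_rot: [-3.141, -0.0, -3.138]
wrist_force: [-1.0, -0.1, -0.7]
width: 0.0337
finger_force: 30.0
```

Call:
step_arm(commands=[[[2, 0, 0, 0, 0, 0, 20], [2, 0, 0, 0, 0, 0, 20], [0, 0, 0, 0, 0, 0, 20]]])

```text
time: 9.78
tool_pos: [0.6403, 0.2175, 0.2497]
ee_rot: [-3.142, -0.0, -3.138]
wrist_force: [-0.0, 0.7, -1.3]
width: 0.0334
finger_force: 30.0
```

Call:
step_arm(commands=[[[5, 0, 0, 0, 0, 0, 20], [5, 0, 0, 0, 0, 0, 20], [4, 0, 0, 0, 0, 0, 20], [4, 0, 0, 0, 0, 0, 20], [0, 0, 0, 0, 0, 0, 20]]])

```text
time: 10.4
tool_pos: [0.6222, 0.2175, 0.2497]
ee_rot: [-3.141, 0.0, -3.138]
wrist_force: [0.3, 1.3, -1.3]
width: 0.0337
finger_force: 30.0
```

Call:
step_arm(commands=[[[2, 0, 0, 0, 0, 0, 20], [2, 0, 0, 0, 0, 0, 20], [0, 0, 0, 0, 0, 0, 20]]])

```text
time: 10.78
tool_pos: [0.6184, 0.2174, 0.2496]
ee_rot: [-3.141, -0.0, -3.138]
wrist_force: [0.6, 0.2, -1.0]
width: 0.034
finger_force: 30.0
```

Call:
step_arm(commands=[[[1.5, 0, 0, 0, 0, 0, 20], [1.5, 0, 0, 0, 0, 0, 20], [0, 0, 0, 0, 0, 0, 20]]])

```text
time: 11.15
tool_pos: [0.6154, 0.2174, 0.2496]
ee_rot: [-3.141, -0.0, -3.138]
wrist_force: [0.6, 1.2, -1.3]
width: 0.0339
finger_force: 30.0
```

Call:
step_arm(commands=[[[1, 0, 0, 0, 0, 0, 20], [1, 0, 0, 0, 0, 0, 20], [0, 0, 0, 0, 0, 0, 20]]])

```text
time: 11.52
tool_pos: [0.6142, 0.2173, 0.2498]
ee_rot: [3.141, 0.003, -3.139]
wrist_force: [6.2, 0.1, -4.3]
width: 0.0341
finger_force: 30.0
```

Call:
step_arm(commands=[[[0.8, 0, 0, 0, 0, 0, 20], [0, 0, 0, 0, 0, 0, 20], [0, 0, 0, 0, 0, 0, 20], [0, 0, 0, 0, 0, 0, 20]]])

```text
time: 12.02
tool_pos: [0.6138, 0.2173, 0.2498]
ee_rot: [3.141, 0.004, -3.139]
wrist_force: [7.1, 0.7, -5.0]
width: 0.0336
finger_force: 30.0
```

Call:
step_arm(commands=[[[-6, 0, 0, 0, 0, 0, 20], [-12, 0, 0, 0, 0, 0, 20], [-20, 0, 0, 0, 0, 0, 20], [-20, 0, 0, 0, 0, 0, 20], [-10, 0, 0, 0, 0, 0, 20], [0, 0, -40, 0, 0, 0, 20], [0, 0, -50, 0, 0, 0, 20], [0, 0, -50, 0, 0, 0, 20], [0, 0, 0, 0, 0, 0, 20]]])

```text
time: 13.15
tool_pos: [0.6808, 0.2177, 0.397]
ee_rot: [3.139, 0.011, -3.138]
wrist_force: [0.0, -0.3, -1.1]
width: 0.0337
finger_force: 30.0
```

```bash
cat > fit.py <<'E'
from h import *
from scipy.optimize import least_squares
D=[([-1.31508460e+00,8.79313237e-02,1.37222053,0,1.68357719,-.103086727],[0.19310688,-0.51486815,0.40353376]),
([.138741071,-.405938566,1.88379096,0,1.66224,-.407],[0.31892274,0.101637,0.35979709]),
([.0841719,-.13214217,1.736269,0,1.539977,-.45545],[0.43032284,0.09310474,0.32895119]),
([.0854451,-.02263254,1.894537,0,1.269718,-.4545],[0.43085756,0.09369923,0.20565059]),
([.224605,.5328028,.961637,0,1.651447,-1.34855],[0.7024244,0.21849483,0.32564843]),
([.23397,.4921935,1.169802,0,1.476995,-1.34],[0.66890585,0.21758381,0.25106879])]
o=robot.get_obs(); D.append((o['joint_positions'],o['tool_pos'])); print(o['time'],o['tool_pos'],o['joint_positions'])
# planar: r=a1+L1 sin q2+ e*cos(q2+q3)+L2 sin(q2+q3)+d6 sin(sum); tool always down so d6 lumps into z
def f(p):
    a1,d1,L1,L2,e,lat=p;out=[]
    for q,P in D:
        s=q[1]+q[2];T=s+q[4]
        r=a1+L1*np.sin(q[1])+L2*np.sin(s)+e*np.cos(s); z=d1+L1*np.cos(q[1])+L2*np.cos(s)-e*np.sin(s)
        c,n=np.cos(q[0]),np.sin(q[0])
        out+=[r*c-lat*n-P[0],r*n+lat*c-P[1],z-P[2]]
    return out
s=least_squares(f,[.05,.3,.4,.4,0,.05]); print(s.x.round(4),np.abs(s.fun).max())
E
python3 fit.py
```

```text
13.15 [0.68077915 0.21772638 0.39699321] [ 2.30254162e-01  4.63924680e-01  9.19280886e-01  6.32128034e-05
  1.74662436e+00 -1.34394715e+00]
[1.000e-04 2.000e-03 4.495e-01 4.998e-01 1.020e-01 5.660e-02] 0.0012068169373947724
```

Run:
```python
from h import *
h=.1; z=np.array([-np.sin(h),np.cos(h),0]);x=np.array([0,0,1.]);Q=R.from_matrix(np.c_[x,np.cross(z,x),z])
A=R.from_euler('xyz',(np.pi,0,np.pi/2+h))
sp=np.array([.508,.42,.29]); T=sp-.1887*z; print(T,(A.inv()*Q).as_rotvec())
plan([((.58,.23,.45),A),(T,Q,12)],20)
```

```text
[0.52683857 0.23224271 0.29      ] [1.23314773e-16 1.57079633e+00 2.19498308e-16]
21
[[[11.1,1.4,-6,0.001,0.001,0.164,20],[11.2,-0.4,-6,0.001,0.001,0.164,20],[11,-2.3,-6,0.001,0.001,0.164,20],[10.5,-4,-6,0.001,0.001,0.164,20],[9.7,-5.7,-6,0.001,0.001,0.164,20],[8.6,-7.2,-5.9,0.001,0,0.164,20],[7.4,-8.5,-5.9,0.001,0.001,0.163,20],[5.9,-9.6,-5.9,0.001,0,0.164,20],[4.2,-10.5,-6,0.002,0.001,0.163,20],[0.6,-4.4,13.3,0,0.131,0,20],[-1.1,-4.4,13.3,0,0.131,0,20],[-2.9,-4.4,13,0,0.131,0,20],[-4.5,-4.4,12.6,0,0.131,0,20],[-6.1,-4.4,11.9,0,0.131,0,20],[-7.6,-4.4,11,0,0.131,0,20],[-9,-4.4,9.9,0,0.131,0,20],[-10.2,-4.4,8.6,0,0.131,0,20],[-11.3,-4.4,7.2,0,0.131,0,20],[-12.1,-4.3,5.6,0,0.131,0,20],[-12.7,-4.4,4,0,0.13,0,20],[-13.1,-4.3,2.4,0,0.131,0,20]]]
```

Call:
step_arm(commands=[[[11, 1.4, -6, 0, 0, 0.164, 20], [11, -0.4, -6, 0, 0, 0.164, 20], [11, -2.3, -6, 0, 0, 0.164, 20], [10.5, -4, -6, 0, 0, 0.164, 20], [9.7, -5.7, -6, 0, 0, 0.164, 20], [8.6, -7.2, -6, 0, 0, 0.164, 20], [7.4, -8.5, -6, 0, 0, 0.164, 20], [5.9, -9.6, -6, 0, 0, 0.164, 20], [4.2, -10.5, -6, 0, 0, 0.164, 20], [0, 0, 0, 0, 0, 0, 20]]])

```text
time: 14.4
tool_pos: [0.5801, 0.2301, 0.4426]
ee_rot: [-3.14, 0.0, 1.671]
wrist_force: [1.0, 0.6, -1.4]
width: 0.0339
finger_force: 30.0
```

Call:
step_arm(commands=[[[0.6, -4.4, 13.3, 0, 0.131, 0, 20], [-1.1, -4.4, 13.3, 0, 0.131, 0, 20], [-2.9, -4.4, 13, 0, 0.131, 0, 20], [0, 0, 0, 0, 0, 0, 20]]])

```text
time: 14.9
tool_pos: [0.5673, 0.2294, 0.4003]
ee_rot: [-3.136, -0.39, 1.667]
wrist_force: [0.3, -0.1, -1.3]
width: 0.0338
finger_force: 30.0
```

Run:
```python
from h import *
o=robot.get_obs();print(o['time'],o['tool_pos'],o['ee_rot'],o['joint_positions'],o['wrist_force'])
```

```text
14.9 [0.56732699 0.22936088 0.40026514] [-3.13590351 -0.39048155  1.66691407] [0.19674621 0.19985023 1.27501573 0.38965879 1.62697048 0.1294933 ] [ 0.3195619  -0.09713435 -1.3273601 ]
```

j4 grows positive as hoped; continue the tilt.

Call:
step_arm(commands=[[[-4.5, -4.4, 12.6, 0, 0.131, 0, 20], [-6.1, -4.4, 12, 0, 0.131, 0, 20], [-7.6, -4.4, 11, 0, 0.131, 0, 20], [-9, -4.4, 10, 0, 0.131, 0, 20], [-10.2, -4.4, 8.6, 0, 0.131, 0, 20], [-11.3, -4.4, 7.2, 0, 0.131, 0, 20], [-12, -4.4, 5.6, 0, 0.131, 0, 20], [-12.7, -4.4, 4, 0, 0.131, 0, 20], [-13, -4.4, 2.4, 0, 0.131, 0, 20], [0, 0, 0, 0, 0, 0, 20], [0, 0, 0, 0, 0, 0, 20], [0, 0, 0, 0, 0, 0, 20]]])

```text
time: 16.4
tool_pos: [0.5277, 0.2326, 0.2851]
ee_rot: [1.758, -1.567, 3.053]
wrist_force: [-0.4, 0.5, -1.1]
width: 0.034
finger_force: 30.0
```

Run:
```python
from h import *
o=robot.get_obs();M=R.from_euler('xyz',o['ee_rot']).as_matrix()
print(o['time'],o['tool_pos'],o['joint_positions'],o['qvel'],o['wrist_force'],o['finger_force']); print(M, o['tool_pos']+.1887*M[:,2])
s=snap('side');t=snap('top')
for v in (s,t):
    for q in ('spacer','tray'): print(q,[(np.round(d['xy']),round(d['confidence'],2)) for d in models.tip_of(v[0],q)[:2]])
    print(proj(v,o['tool_pos']+.1887*M[:,2]))
cv2.imwrite('pics/f.png',np.vstack([s[0]['color'][130:350,180:480,::-1].repeat(2,0).repeat(2,1)[:440,:600],t[0]['color'][150:300,150:450,::-1]. repeat(2,1)[:, :600]]))
```

```text
16.4 [0.52772068 0.23260191 0.28512936] [ 0.04648346  0.29669303  1.69653172  1.5488108   1.61807646 -0.42641482] [-0.00247471 -0.00204195  0.00497177  0.00931126  0.00233721 -0.00122489] [-0.35562972  0.50098276 -1.07270438] 29.97588921803981
[[-3.49700028e-03  9.95135063e-01 -9.84579995e-02]
 [ 3.09552446e-04  9.84596741e-02  9.95140993e-01]
 [ 9.99993838e-01  3.44953042e-03 -6.52360000e-04]] [0.50914166 0.42038502 0.28500626]
spacer [(array([264., 214.]), 0.65)]
tray [(array([270., 294.]), 0.88), (array([283., 318.]), 0.73)]
[263.91150149 213.54468193]
spacer [(array([160., 218.]), 0.88)]
tray [(array([199., 232.]), 0.62)]
[161.05016324 216.01179372]
```

View pics/f.png

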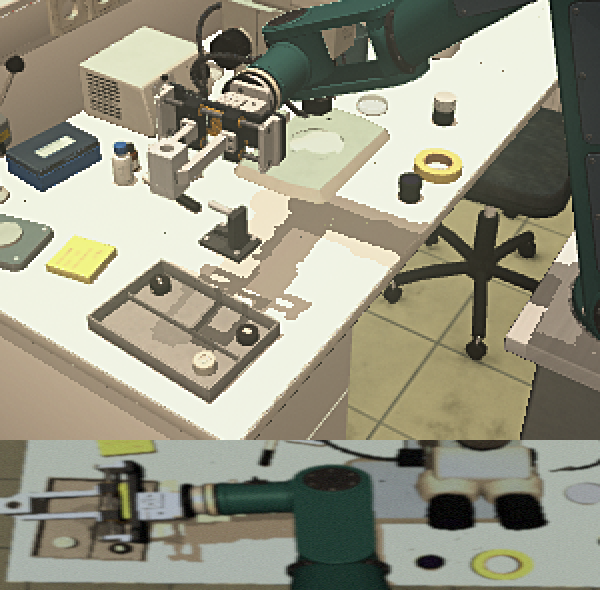

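The picture shows the spacer upright at (170,160) with the hole on top. Its measured position is about 18 mm from the tray's middle at z = 0.285, and nothing else has moved.

```bash
python3 -c "
from h import *
print(robot.close_job())"
```

```text
the job is handed in; nothing more can be done
None
```

I handed the job in at about 16.5 s. By feel, the pin reached the bottom of the deep hole. The spacer is now held still and upright, deep hole up, about 18 mm from the tray's middle and 0.285 m above the worktop; `close_job` did not report a verdict.

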